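# Balance a parcel by sliding counterweights onto the pan

## Robot

A 7-joint arm with a two-finger parallel gripper is mounted at the origin on the work surface. World frame = base frame: x ahead of the robot, y to its left, z up, the work surface at z = 0. Lengths are in m, angles in rad, forces in N, time in s.
With the tool pointing down it reaches from about 0.4 to 0.85 m from the base axis. Payload 10.4 kg.
Tool frame: the origin (TCP) lies at the very end of the fingers, on their centre line; the grasp point (between the pads) lies 19 mm behind it (manip.pinch_z is the distance from the TCP to the grasp point, in m); z points along the fingers, y is the line along which they close (so a half turn about z gives the same grasp; the last joint's range is limited). The gripper opens to 85 mm and grips with 20 to 120 N. Pads are 22 mm wide; open, the fingers measure 114 mm over their backs; the gripper's body (76 mm by 85 mm) begins 54 mm behind the grasp point. The pads swing forward as they close: fully open they stand 13 mm farther back than shut.
Start: joints at [1.09, 0.332, -0.065, 1.46, 0.022, 1.35, -0.088], TCP at [0.276, -0.561, 0.231] pointing down, gripper open.
Joint ranges: [-2.6, 2.6], [-0.5, 2.12], [-1.47, 1.34], [0.16, 2.42], [-1.27, 4.41], [0.06, 2.06], [-2.6, 2.6]. Speed limits (rad/s): [2.22, 2.22, 2.79, 2.79, 3.14, 3.14, 3.14].

## Interface

Orientations are given as a unit quaternion [x, y, z, w].
In Python, from workcell import manip gives the robot as it stands. The module is installed in compiled form; this text tells all that it offers.
- The arm moves only by the shell command python3 -m creep 'ROWS' [OPENING] [FORCE]. ROWS is a JSON object of lists of equal length, an entry for each row: "slide": the shift along the tool's x, y, z in m, a list of three; "twist": the turn about the tool's z in degrees. A call has 1 to 8 rows; each row shifts and turns the commanded pose from where the row before left it, along the tool's axes as they then stand; what a row does not reach is not made up. A row lasts 1/8 s, in which the tool goes at most 62.5 mm and 10.7 degrees, less where a joint would pass 70% of its speed; a pose out of reach is approached as far as the arm can. A call with a gripper value outside its range is refused whole. OPENING is the opening in per cent of the stroke, from 0 (shut) to 100 (fully open), set as the call begins (- or left out, the last holds). The fingers move at their own pace and stop on an object; FORCE is the grip in N (left out, the last holds). Time passes only in rows, so rows that do not move let the fingers close. It gives the time, the measured TCP pose, the force, the opening and the grip force at its end, in the units of the state.
- manip.get_obs(): the state, without advancing time (a new reading comes with each control period).
- manip.camera(name): name is "side" or "top" or "wrist"; returns (picture, depth): 384x512x3 uint8, blue, green, red; 384x512 float32, m along the optical axis (not along the pixel's ray), 0 where there is no reading.
- manip.camera_params(name): a dict with "intrinsics" (3x3 intrinsics, pixels), "R" (3x3) and "t" (3): a world point X has camera coordinates R X + t. Camera axes: x right, y down, z forward; pixel columns grow to the right and rows downward; lengths in m; the calibration is good to about 2 mm. The wrist camera is an equidistant fisheye: a pixel r from the principal point sees the ray r / f radians off the axis. A picture is of the moment at which its call begins: read the wrist's pose just before it. camera_params takes no time and is no camera call; for the wrist camera it gives the pose at the moment of the call.
- manip.hand_in(): hands the job in; it is judged then, once.
The state is a dict: "clock": time; "joint_pos": joint angles; "joint_velocities": joint speeds; "tau": joint torques, N m; "position": TCP position; "ee_rot": TCP orientation; "ft_force": force on the tool from outside, world axes, zero at the start; "torque": the same for the moment, N m; "grip_width": opening from 0.0 (shut) to 1.0 (fully open); "grasp_force": force on a finger pad.
Only numpy, scipy, OpenCV 4.12 (cv2) and the standard library are available. Lean on these libraries where they do the work, as an engineer would, in place of code of your own. Each camera call takes 0.05 s, during which the arm holds its last target. There are 200 camera calls.

## Task

Weigh the parcel on the letter balance: without lifting them, slide blue and yellow counterweight discs from the loading table onto the empty pan until the beam floats level and the needle rests in the green band, every disc lying either wholly on the pan or wholly on the loading table. The parcel's weight is not known beforehand. Leave the parcel, the bicycle bell and the stapler where they are.

Things in the scene. Friction and masses are not known exactly. Their poses are not given: they have to be found in the camera images.
- scale: Fixed two-pan letter balance, green housing. Origin on the shelf surface below the middle of the seam between the loading table and the counterweight pan; x points from the table to the pan (roughly away from the robot), y left towards the load pan, z up. The sizes below are in this frame, in mm. Load pan with the parcel: x 0 to 170, y 240 to 460.
- table_top (a point): Middle of the seam edge of the flat aluminium loading table, on its top, at (-4, 0, 52) in the balance's frame. The table covers x -232 to -4, y -340 to 260, top at z 52, no rims. Axes as the balance's.
- pan_mid (a point): Centre of the steel counterweight pan's top; it moves with the pan. Pan: x 0 to 170, y -120 to 120; only the far edge has a lip (x 166 to 170, 10 high). It stays horizontal and moves straight down: top at z 50 while the parcel is too heavy (start), 42 level, 34 bottom stop; discs slide onto it over a step of 2 to 10. Where a disc lies on it makes no difference to the balance.
- dial (a point): Centre of the white dial on the column, at (135, 175, 98). Dial 92 in diameter; column and dial rise to z 103 and must be kept clear. The green band is centred on the balance's -x direction as seen from the dial's centre.
- needle (a joint): Red dial needle, rad: 0 (stop) while the parcel is 240 g or more heavier than the counterweights, 0.7 when level (needle along the balance's -x, mid green band, which reaches 0.26 rad either side), 1.4 other stop. Linear between: parcel minus counterweights = 240 g x (0.7 - value)/0.7. Settles within about a second. The parcel weighs 400 to 800 g.
- big_a: Blue flat round counterweight, a plain disc 88 mm in diameter and 22 mm thick, 300 g, no knob, lying flat on the loading table at the start. Origin at the centre of its underside. Too flat and wide to pick up easily: meant to be slid.
- big_b: Blue flat round counterweight, a plain disc 88 mm in diameter and 22 mm thick, 300 g, no knob, lying flat on the loading table at the start. Origin at the centre of its underside. Too flat and wide to pick up easily: meant to be slid.
- small_a: Yellow flat round counterweight, a plain disc 66 mm in diameter and 22 mm thick, 150 g, no knob, lying flat on the loading table at the start. Origin at the centre of its underside. Too flat and wide to pick up easily: meant to be slid.
- small_b: Yellow flat round counterweight, a plain disc 66 mm in diameter and 22 mm thick, 150 g, no knob, lying flat on the loading table at the start. Origin at the centre of its underside. Too flat and wide to pick up easily: meant to be slid.
- parcel: Cardboard parcel 120 x 170 x 70 mm on the load pan, to be left alone. Origin at the centre of its underside.
- bell: Chrome bicycle bell, a dome 60 mm in diameter and 47 mm high, loose, standing on the loading table in the row of discs; leave it. Origin at the centre of its underside.
- stapler: Red and black stapler, 135 mm long (its x), 36 mm wide, 55 mm high, loose, at the right (-y) end of the loading table; leave it. Origin at the centre of its underside.
There are look-alikes about, which are no part of the job. Leave any pink or purple look-alike of the small_b alone.

How it is judged:
At the end, for the whole second after the job is handed in: The needle rests in the green band (0.44 to 0.96 rad); each disc lies flat and still, wholly on the pan (rim at most 4 mm over its ends, 6 mm over its sides) or wholly on the loading table (at most 6 mm over its edge at the seam); the parcel stands on the load pan as before (value of joint needle between 0.44 and 0.96 rad and velocity of joint needle between -0.3 and 0.3 rad/s and ((x of big_a in the frame of scale between 0.04 and 0.13 m and y of big_a in the frame of scale between -0.082 and 0.082 m and z of big_a in the frame of scale below 0.06 m) or (x of big_a in the frame of scale below -0.042 m and z of big_a in the frame of scale between 0.047 and 0.057 m)) and angle between each of big_a, big_b, small_a, small_b, parcel's own z axis and vertical below 0.08 rad and linear speed of each of big_a, big_b, small_a, small_b below 0.02 m/s and ((x of big_b in the frame of scale between 0.04 and 0.13 m and y of big_b in the frame of scale between -0.082 and 0.082 m and z of big_b in the frame of scale below 0.06 m) or (x of big_b in the frame of scale below -0.042 m and z of big_b in the frame of scale between 0.047 and 0.057 m)) and ((x of small_a in the frame of scale between 0.029 and 0.141 m and y of small_a in the frame of scale between -0.093 and 0.093 m and z of small_a in the frame of scale below 0.06 m) or (x of small_a in the frame of scale below -0.031 m and z of small_a in the frame of scale between 0.047 and 0.057 m)) and ((x of small_b in the frame of scale between 0.029 and 0.141 m and y of small_b in the frame of scale between -0.093 and 0.093 m and z of small_b in the frame of scale below 0.06 m) or (x of small_b in the frame of scale below -0.031 m and z of small_b in the frame of scale between 0.047 and 0.057 m)) and x of parcel in the frame of scale between 0.06 and 0.11 m and y of parcel in the frame of scale between 0.325 and 0.375 m); the robot touches nothing.
It fails at once if a disc is lifted more than about 20 mm off the loading table (height (world z) of any of big_a, big_b, small_a, small_b above 0.072 m).
It fails at once if the bicycle bell is moved more than 20 mm (distance of bell from where it was at the start of the episode above 0.02 m).
It fails at once if the stapler is moved more than 20 mm (distance of stapler from where it was at the start of the episode above 0.02 m).
It fails at once if the parcel is shifted or lifted by more than 30 mm (distance of parcel from where it was at the start of the episode above 0.03 m).
It also fails if it takes over 72 s, if anything falls off the work surface, if the arm or the gripper's body presses on something with over 40 N, if the wrist force passes 120 N, or if a joint passes its speed limit or range.

## Working session

There is one attempt and no reset: what is moved stays moved. The work goes in short steps, Python scripts to look and compute and a shell command to move; the robot and the scene stay as the last step left them, time stands still between calls to the robot, and variables do not carry over. Pictures are saved under pics/ and viewed, at most 10 in all, crops included, and the job is handed in when it is done.

```bash
mkdir -p pics
python3 - <<'E'
from workcell import manip
import cv2,numpy as np
o=manip.get_obs();print(o['clock'],o['position'],o['ee_rot'],o['grip_width'])
a,d=manip.camera("top");cv2.imwrite("pics/top.png",a);np.save("topd.npy",d)
b,d=manip.camera("side");cv2.imwrite("pics/side.png",b)
for n in("top","side"):
    p=manip.camera_params(n);print(n,p)
E
```

```text
0.0 [ 0.2760571  -0.56030843  0.23052839] [ 9.73913015e-01  2.26920556e-01 -1.92565640e-04 -6.80386008e-04] 1.0003540045929202
top {'intrinsics': array([[492.8806519 ,   0.        , 257.09372012],
       [  0.        , 492.8806519 , 196.79895849],
       [  0.        ,   0.        ,   1.        ]]), 'R': array([[-1.43096391e-02, -9.99897612e-01,  7.90584857e-06],
       [-9.76557768e-01,  1.39739218e-02, -2.14801434e-01],
       [ 2.14779330e-01, -3.08145152e-03, -9.76657741e-01]]), 't': array([-0.01686257,  0.53078677,  1.18223669])}
side {'intrinsics': array([[348.86613806,   0.        , 256.88819597],
       [  0.        , 348.86613806, 185.4784235 ],
       [  0.        ,   0.        ,   1.        ]]), 'R': array([[-0.78385516, -0.62094219,  0.00137408],
       [-0.4898434 ,  0.61699776, -0.61592792],
       [ 0.38160783, -0.48347136, -0.78780131]]), 't': array([0.41180293, 0.31415812, 0.74147337])}
```

View pics/top.png

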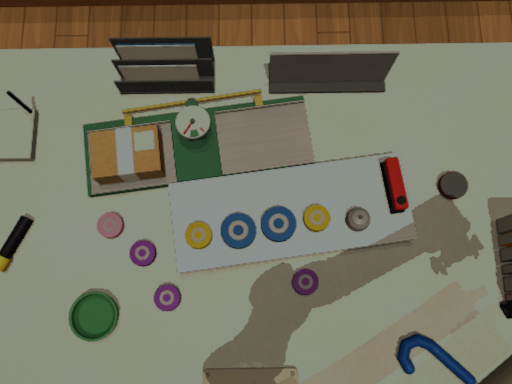

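View pics/side.png

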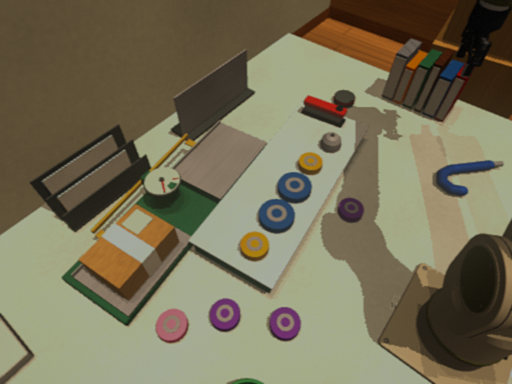

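The top view shows the blue discs at (238,230) and (278,224), the yellow ones at (198,235) and (317,217), the bell at (358,218), the stapler at (396,185), the empty pan at (265,137) and the dial at (193,122). The pink (110,225) and purple (143,253), (167,297), (305,281) look-alikes are off the table, so the job's discs are the yellow and blue ones on the table.

```bash
cat > h.py <<'E'
from workcell import manip
import cv2,numpy as np
def cast(name,uv,z,p=None):
    p=p or manip.camera_params(name);K,R,t=p['intrinsics'],p['R'],p['t']
    r=(R.T@np.linalg.inv(K)@np.c_[np.atleast_2d(uv),np.ones(len(np.atleast_2d(uv)))].T).T
    c=-R.T@t
    return c+r*((z-c[2])/r[:,2])[:,None]
def blobs(img,mask,name,z,amin=150):
    out=[]
    for c in cv2.findContours(mask,cv2.RETR_EXTERNAL,cv2.CHAIN_APPROX_NONE)[0]:
        if cv2.contourArea(c)<amin: continue
        w=cast(name,c[:,0,:].astype(float),z)[:,:2].astype(np.float32)
        (x,y),r=cv2.minEnclosingCircle(w); out.append((c[:,0].mean(0).round(),np.round([x,y,r],4)))
    return out
def masks(img):
    h=cv2.cvtColor(img,cv2.COLOR_BGR2HSV)
    return {'blue':cv2.inRange(h,(100,120,50),(115,255,255)),'yellow':cv2.inRange(h,(20,150,110),(32,255,255))}
E
python3 - <<'E'
from h import *
img=cv2.imread("pics/top.png");d=np.load("topd.npy")
p=manip.camera_params("top");K,R,t=p['intrinsics'],p['R'],p['t']
v,u=np.mgrid[:384,:512];P=np.stack([(u-K[0,2])/K[0,0]*d,(v-K[1,2])/K[1,1]*d,d],-1)
W=(P-t)@R; z=W[...,2]
g=((z>.042)&(z<.062)&(d>0)).astype(np.uint8)*255
br=cv2.inRange(cv2.cvtColor(img,cv2.COLOR_BGR2GRAY),150,255)
for nm,m in(("table",g&br),("pan",g&~br)):
    m=cv2.morphologyEx(m,cv2.MORPH_OPEN,np.ones((5,5)))
    cs=sorted(cv2.findContours(m,cv2.RETR_EXTERNAL,cv2.CHAIN_APPROX_NONE)[0],key=cv2.contourArea)[-2:]
    for c in cs:
        w=cast("top",c[:,0].astype(float),.051)[:,:2].astype(np.float32)
        print(nm,cv2.contourArea(c),cv2.minAreaRect(w),cv2.boxPoints(cv2.minAreaRect(w)).round(4).tolist())
for k,m in masks(img).items(): print(k,blobs(img,m,"top",.074))
E
```

```text
pan 18.0 ((0.3798374831676483, -0.6463208198547363), (0.004914408084005117, 0.022846587002277374), 82.91474914550781) [[0.36820000410079956, -0.6474000215530396], [0.39089998602867126, -0.6502000093460083], [0.39149999618530273, -0.6452999711036682], [0.36880001425743103, -0.6424999833106995]]
pan 25587.5 ((0.5998139381408691, -0.09672072529792786), (0.4370304346084595, 0.5992065668106079), 7.272754669189453) [[0.3450999855995178, 0.1728000044822693], [0.42100000381469727, -0.42160001397132874], [0.8544999957084656, -0.36629998683929443], [0.7785999774932861, 0.2281000018119812]]
blue [(array([430., 358.]), array([ 0.1287, -0.4359,  0.0919])), (array([238., 230.]), array([0.4436, 0.0239, 0.0429])), (array([278., 224.]), array([ 0.459 , -0.0751,  0.0432]))]
yellow [(array([198., 235.]), array([0.4345, 0.1212, 0.0325])), (array([316., 217.]), array([ 0.4731, -0.1698,  0.0319]))]
```

```bash
python3 -m creep '{"slide":[[0,0,0],[0,0,0],[0.023,-0.056,0],[0.023,-0.056,0],[0.023,-0.056,0],[0.023,-0.056,0],[0.023,-0.056,0],[0.023,-0.056,0]],"twist":[9.5,9.5,0,0,0,0,0,0]}' 60 20
python3 -m creep '{"slide":[[0.023,-0.056,0],[0.023,-0.056,0],[0,-0.010,0],[0,0,0]],"twist":[0,0,0,0]}'
cat >> h.py <<'E'
O=np.array([.6081,-.0557]);A=np.radians(7.28)
RS=np.array([[np.cos(A),np.sin(A)],[-np.sin(A),np.cos(A)]])
def S(w): return RS@(np.asarray(w)[:2]-O)
def tool():
    from scipy.spatial.transform import Rotation as Ro
    o=manip.get_obs();X=Ro.from_quat(o['ee_rot']).apply([1,0,0]);return o['clock'],S(o['position']).round(4),o['position'][2].round(4),'yaw_s',round(np.degrees(np.arctan2(X[1],X[0]))-7.28,2),o['ft_force'].round(1),o['joint_pos'].round(2),round(o['grip_width'],2)
E
python3 -c "from h import *;print(tool())"
```

```text
clock: 1.1
position: [0.3709, -0.208, 0.2312]
ee_rot: [0.998, 0.063, -0.0, 0.0]
ft_force: [0.9, -0.7, 0.1]
grip_width: 0.6
grasp_force: 0.0
clock: 1.6
position: [0.4009, -0.0833, 0.2312]
ee_rot: [0.998, 0.064, -0.0, 0.0]
ft_force: [0.2, -0.5, -0.5]
grip_width: 0.601
grasp_force: 0.0
(1.6, array([-0.209 , -0.0011]), np.float64(0.2312), 'yaw_s', np.float64(0.0), array([ 0.2, -0.5, -0.5]), array([ 0.62, -0.13, -0.47,  1.96, -0.06,  1.3 , -1.28]), 0.6)
```

```bash
python3 -m creep '{"slide":[[0,0,0.05],[0,0,0.05],[0,0,0.04],[0,0,0.02],[0,0,0.01],[0,0,0.004],[0,0,0]],"twist":[0,0,0,0,0,0,0]}'
python3 - <<'E'
from h import *
print(tool())
im,_=manip.camera("side");cv2.imwrite("pics/s2.png",cv2.resize(im[120:300,180:400],None,fx=3,fy=3))
E
```

```text
clock: 2.48
position: [0.4015, -0.0836, 0.0577]
ee_rot: [0.998, 0.063, 0.0, 0.0]
ft_force: [-0.8, -0.6, -0.3]
grip_width: 0.6
grasp_force: 0.0
(2.475, array([-0.2085, -0.0015]), np.float64(0.0577), 'yaw_s', np.float64(-0.09), array([-0.8, -0.6, -0.3]), array([ 0.59,  0.08, -0.51,  2.17,  0.05,  0.9 , -1.39]), 0.6)
```

View pics/s2.png

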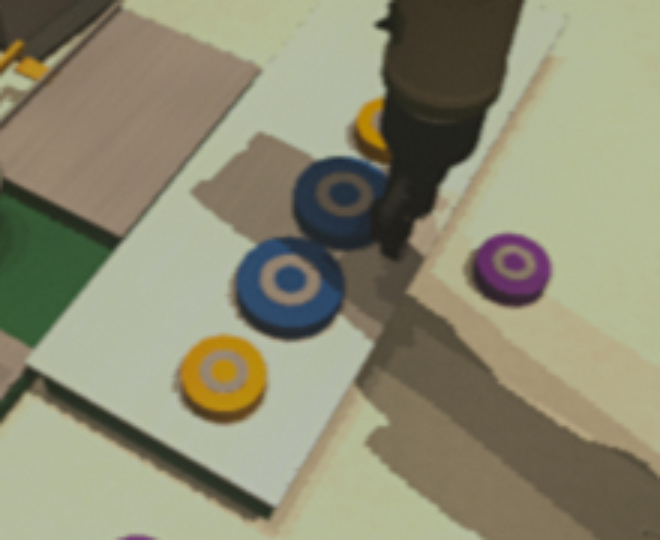

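The crop shows the fingers standing behind the blue disc big_b (crop pixel 343,200), clear of its neighbours. Now I push it.

```bash
python3 -m creep '{"slide":[[0.005,0,0.002],[0.012,0,0],[0.018,0,0],[0.020,0.002,0],[0.020,0.002,0],[0.020,0.002,0],[0.020,0.002,0],[0.020,0.002,0]],"twist":[0,0,0,0,0,0,0,0]}'
python3 -m creep '{"slide":[[0.018,0,0],[0.018,0,0],[0.018,0,0],[0.018,0,0],[0.018,0,0],[0.014,0,0],[0.010,0,0],[0,0,0]],"twist":[0,0,0,0,0,0,0,0]}'
python3 - <<'E'
from h import *
print(tool())
im,_=manip.camera("top");cv2.imwrite("pics/t2.png",im)
for k,m in masks(im).items(): print(k,[(S(b[1]).round(4),b[1][2]) for b in blobs(im,m,"top",.073)])
E
```

```text
clock: 3.52
position: [0.5373, -0.0759, 0.0552]
ee_rot: [0.998, 0.063, -0.0, 0.0]
ft_force: [-4.0, -0.1, 4.3]
grip_width: 0.597
grasp_force: 2.0
clock: 4.53
position: [0.6502, -0.0613, 0.0551]
ee_rot: [0.998, 0.063, 0.0, -0.0]
ft_force: [0.7, 0.2, 0.7]
grip_width: 0.598
grasp_force: 0.0
(4.525, array([ 0.041 , -0.0109]), np.float64(0.0551), 'yaw_s', np.float64(-0.04), array([0.7, 0.2, 0.7]), array([ 0.36,  0.58, -0.45,  1.54,  0.27,  1.08, -1.6 ]), 0.6)
blue [(array([-0.5242, -0.3156]), np.float64(0.0923)), (array([-0.1526,  0.0996]), np.float64(0.0432))]
yellow [(array([-0.1504,  0.1973]), np.float64(0.0326))]
```

```bash
python3 -m creep '{"slide":[[0.010,0,0],[0.010,0,0],[0.005,0,0],[-0.04,0,0],[-0.05,0,-0.02],[-0.05,0,-0.04],[-0.05,0,-0.03],[-0.05,0.02,0]],"twist":[0,0,0,0,0,0,0,0]}'
python3 -m creep '{"slide":[[0,-0.05,0],[0,-0.05,0],[0,0,0],[0,0,0],[0,0,0]],"twist":[0,0,0,0,0]}'
cat >> h.py <<'E'
def look(f=None,z=.072):
    print(tool()); im,_=manip.camera("top")
    if f: cv2.imwrite(f,cv2.resize(im[80:290,90:420],None,fx=2.4,fy=2.4))
    for k,m in masks(im).items(): print(k,[(S(b[1]).round(4),b[1][2]) for b in blobs(im,m,"top",z)])
    h=cv2.cvtColor(im,cv2.COLOR_BGR2HSV)
    C=O+RS.T@[.135,.175]
    v,u=np.nonzero(cv2.inRange(h,(0,120,90),(10,255,255))|cv2.inRange(h,(168,120,90),(180,255,255)))
    w=(cast("top",np.c_[u,v].astype(float),.1)[:,:2]-C)@RS.T
    w=w[np.hypot(*w.T)<.05]
    far=w[np.hypot(*w.T)>.012]
    print('needle px',len(w),'mean',far.mean(0),'angle from -x (deg)',np.degrees(np.arctan2(far.mean(0)[1],-far.mean(0)[0])))
E
python3 -c "from h import *;look('pics/t3.png')"
```

```text
clock: 5.58
position: [0.4405, -0.1079, 0.147]
ee_rot: [0.998, 0.064, 0.003, 0.001]
ft_force: [0.5, -1.1, -0.4]
grip_width: 0.601
grasp_force: 0.0
clock: 6.2
position: [0.4275, -0.0102, 0.1444]
ee_rot: [0.998, 0.062, 0.0, 0.0]
ft_force: [0.1, -0.7, -0.5]
grip_width: 0.597
grasp_force: 0.0
(6.2, array([-0.1734,  0.068 ]), np.float64(0.1444), 'yaw_s', np.float64(-0.14), array([ 0.1, -0.7, -0.5]), array([ 0.53, -0.  , -0.61,  2.04, -0.  ,  1.11, -1.52]), 0.6)
blue [(array([-0.5244, -0.316 ]), np.float64(0.0923)), (array([ 0.1102, -0.0114]), np.float64(0.0436))]
yellow [(array([-0.1496,  0.1975]), np.float64(0.0325)), (array([-0.1479, -0.0965]), np.float64(0.032))]
needle px 22 mean [-0.0215832   0.01040373] angle from -x (deg) 25.735413659249495
```

View pics/t3.png

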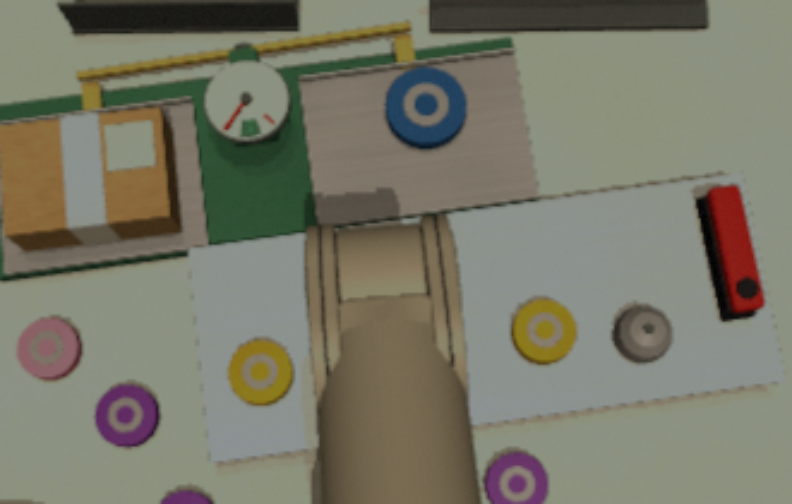

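Big_b lies on the pan at (110,-11). The needle (crop 225,128 from 245,98) stands well left of the green band at (250,128). I compare it with the start image, leaving out the red tick at (268,118).

```bash
cat >> h.py <<'E'
def needle(im):
    K=3; im=cv2.resize(im,None,fx=K,fy=K,interpolation=cv2.INTER_CUBIC)
    h=cv2.cvtColor(im,cv2.COLOR_BGR2HSV); C=O+RS.T@[.135,.175]
    def sel(m):
        v,u=np.nonzero(m); w=(cast("top",(np.c_[u,v]+.5)/K-.5,.1)[:,:2]-C)@RS.T
        r=np.hypot(*w.T); return w[(r<.033)&(r>.008)]
    n=sel(cv2.inRange(h,(0,110,80),(10,255,255))|cv2.inRange(h,(168,110,80),(180,255,255)))
    g=sel(cv2.inRange(h,(40,60,20),(90,255,255)))
    f=lambda w:(len(w),w.mean(0).round(4),np.degrees(np.arctan2(w.mean(0)[1],-w.mean(0)[0])).round(1)) if len(w) else None
    print('needle',f(n[n[:,1]>-.012]),'all',f(n),'green',f(g))
E
python3 - <<'E'
from h import *
needle(cv2.imread("pics/top.png"))
needle(manip.camera("top")[0])
E
```

```text
needle (142, array([-0.0152,  0.0137]), np.float64(41.9)) all (165, array([-0.0164,  0.0092]), np.float64(29.4)) green (161, array([-0.0288,  0.0007]), np.float64(1.3))
needle (137, array([-0.0151,  0.0135]), np.float64(41.7)) all (159, array([-0.0163,  0.0091]), np.float64(29.2)) green (161, array([-0.0288,  0.0008]), np.float64(1.5))
```

```bash
python3 -m creep '{"slide":[[-0.018,-0.030,0],[-0.018,0,0],[0,0,0]],"twist":[0,0,0]}'
python3 -m creep '{"slide":[[0,0,0.03],[0,0,0.03],[0,0,0.02],[0,0,0.007],[0,0,0]],"twist":[0,0,0,0,0]}'
python3 -c "from h import *;print(tool())"
```

```text
clock: 6.68
position: [0.3873, 0.0154, 0.1444]
ee_rot: [0.998, 0.063, 0.0, 0.0]
ft_force: [1.0, 0.1, -0.5]
grip_width: 0.601
grasp_force: 0.0
clock: 7.3
position: [0.3881, 0.0159, 0.0574]
ee_rot: [0.998, 0.063, -0.0, -0.0]
ft_force: [-0.1, 0.5, -0.2]
grip_width: 0.596
grasp_force: 0.0
(7.3, array([-0.2091,  0.0989]), np.float64(0.0574), 'yaw_s', np.float64(-0.07), array([-0.1,  0.5, -0.2]), array([ 0.5 ,  0.04, -0.65,  2.21,  0.03,  0.9 , -1.62]), 0.6)
```

```bash
python3 -m creep '{"slide":[[0.005,0,0.002],[0.012,0,0],[0.018,0.002,0],[0.020,0.003,0],[0.020,0.003,0],[0.020,0.003,0],[0.020,0.003,0],[0.020,0.003,0]],"twist":[0,0,0,0,0,0,0,0]}'
python3 -m creep '{"slide":[[0.018,0.003,0],[0.018,0.003,0],[0.018,0.003,0],[0.015,0.002,0],[0.010,0,0],[0.008,0,0],[0,0,0]],"twist":[0,0,0,0,0,0,0]}'
python3 -m creep '{"slide":[[-0.04,0,0],[-0.05,0,-0.02],[-0.05,0.01,-0.04],[-0.05,0.05,-0.03],[0,0.05,0],[0,0,0],[0,0,0],[0,0,0]],"twist":[0,0,0,0,0,0,0,0]}'
python3 -c "
from h import *
look('pics/t4.png',.066);needle(manip.camera('top')[0])"
```

```text
clock: 8.3
position: [0.5251, 0.016, 0.0555]
ee_rot: [0.998, 0.063, -0.0, 0.0]
ft_force: [-2.9, -0.4, 2.5]
grip_width: 0.597
grasp_force: 1.9
clock: 9.18
position: [0.6121, 0.0164, 0.0554]
ee_rot: [0.998, 0.063, 0.0, -0.0]
ft_force: [-0.8, -0.0, 0.1]
grip_width: 0.599
grasp_force: 0.0
clock: 10.18
position: [0.4467, -0.1047, 0.1382]
ee_rot: [0.998, 0.064, -0.0, -0.0]
ft_force: [0.0, 0.5, 0.9]
grip_width: 0.597
grasp_force: 0.0
(10.175, array([-0.1663, -0.0282]), np.float64(0.1382), 'yaw_s', np.float64(0.06), array([0. , 0.5, 0.9]), array([ 0.68,  0.08, -0.57,  1.97,  0.05,  1.1 , -1.35]), 0.6)
blue [(array([-0.5234, -0.3196]), np.float64(0.093)), (array([0.0575, 0.0706]), np.float64(0.0436)), (array([ 0.1099, -0.0115]), np.float64(0.0439))]
yellow [(array([-0.1492,  0.198 ]), np.float64(0.0327))]
needle px 27 mean [-0.02657634  0.00407314] angle from -x (deg) 8.713450436502166
needle (163, array([-0.0206,  0.0055]), np.float64(15.1)) all (184, array([-0.0209,  0.0028]), np.float64(7.7)) green (101, array([-0.0289, -0.0018]), np.float64(-3.6))
```

View pics/t4.png

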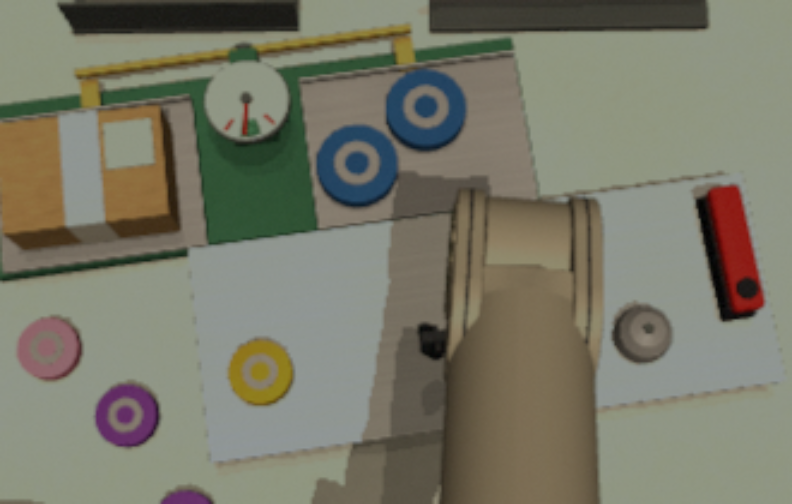

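Both blue discs are on the pan. The needle (crop 246,130) is now in or near the left part of the green band (252,127). I measure it using the inner radius only, which leaves out the ticks.

```bash
python3 -m creep '{"slide":[[0,0,-0.04],[0,0,-0.03],[0,0,0],[0,0,0],[0,0,0],[0,0,0]],"twist":[0,0,0,0,0,0]}' >/dev/null
sed -i 's/r<.033/r<R1/; s/def needle(im)/def needle(im,R1=.033)/' h.py
python3 - <<'E'
from h import *
im=manip.camera('top')[0]
for r in(.020,.023,.026,.033):needle(im,r)
needle(cv2.imread('pics/top.png'),.023)
a,_=manip.camera("side");a=a[160:215,125:200];b=im[95:150,160:235]
cv2.imwrite("pics/dial.png",np.hstack([cv2.resize(x,None,fx=5,fy=5,interpolation=cv2.INTER_CUBIC) for x in(b,a)]))
E
```

```text
needle (70, array([-0.0137,  0.003 ]), np.float64(12.4)) all (70, array([-0.0137,  0.003 ]), np.float64(12.4)) green None
needle (87, array([-0.0152,  0.0032]), np.float64(12.0)) all (87, array([-0.0152,  0.0032]), np.float64(12.0)) green None
needle (104, array([-0.0166,  0.0035]), np.float64(11.8)) all (104, array([-0.0166,  0.0035]), np.float64(11.8)) green (13, array([-0.0251, -0.0015]), np.float64(-3.4))
needle (162, array([-0.0205,  0.0055]), np.float64(15.1)) all (183, array([-0.0209,  0.0028]), np.float64(7.7)) green (104, array([-0.029, -0.002]), np.float64(-3.9))
needle (84, array([-0.0113,  0.0103]), np.float64(42.4)) all (84, array([-0.0113,  0.0103]), np.float64(42.4)) green None
```

View pics/dial.png

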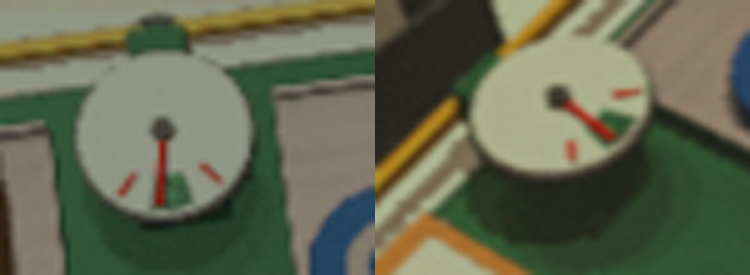

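The needle reads about 10.5° (0.18 rad) from the band's middle, well inside ±0.26. That puts the parcel near 660 g, and 600 g is the best sum of discs I can make: 750 g would put it at the far edge of the band or past it. All discs are within their limits and the arm is clear, so I hand in.

```bash
python3 -c "
from workcell import manip
print(manip.get_obs()['clock'],manip.hand_in())"
```

```text
the job is handed in; nothing more can be done
11.125 None
```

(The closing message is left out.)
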